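Take the rim roller from its drawer and hold it ready over a tray

TASK

Pull the bar-handled drawer of the low wooden drawer unit wide open, lift the rim roller out of its cradle in the drawer, and tip it so that its wheel end points down at about 45 degrees. Finish while still holding the roller in the gripper, still and at that slant, with its wheel a few centimetres above the middle of the lidded foil tray on the round board; do not touch the tray with it and leave the tray where it stands.

Things in the scene. Friction and masses are not known exactly. Their poses are not given: they have to be found in the camera images.
- unit_drawer0 (a joint): the drawer of the low plywood unit: 0 shut, grows as it opens, 0.125 m fully open; slides with about 1 N of friction and stays where it is left
- unit_drawer0_handle (a point): middle of the drawer's handle, a level steel bar 11 mm thick and 120 mm long that stands 35 mm (its centre line) off the drawer front, 67 mm above the table; the unit's top is 105 mm above the table. This point's own -x axis is the way the drawer opens, y runs along the bar, z is up. The unit is fixed, 240 mm wide and 190 mm deep
- roller_grip (a point): the rim roller's grip point, on its axis near the middle of its turned beech handle (about 28 mm thick, 102 mm long). The tool is 162 mm long, about 0.14 kg; its own y axis runs along it from the wheel to the butt, z is up while it lies in the cradle. It lies level across the drawer, wheel end towards the robot, this point about 50 mm above the table
- cradle_mid (a point): middle of the cradle in the drawer, at the tool's axis; axes as the handle point's. Two saddles 80 mm apart along the tool, 10 mm thick, cheeks 46 mm wide over all; between them the handle is free, 14 mm above the drawer's floor. From the tool's axis it is 62 mm to the front panel's inside and, drawer fully open, about 55 mm to the edge of the unit's top, which covers it when shut
- roller_wheel (a point): centre of the rim roller's metal wheel (29 mm in diameter), 93 mm from the grip point along the tool; same axes
- tray_lid (a point): middle of the lid of the oval foil tray (149 x 121 x 51 mm, loose, lidded) that stands on the low round wooden board (156 mm across, 12 mm high); this point is 62 mm above the table

How it is judged:
By the outcome, as a careful person would: the job done as asked, in the order asked, and still so for the second after the job is handed in, while the arm keeps its last pose, push and grip.
It also fails if it takes over 58 s, if anything falls off the work surface, if the arm or the gripper's body presses on something with over 40 N, if the wrist force passes 120 N, or if a joint passes its speed limit or range.

ROBOT

A 7-joint arm with a two-finger parallel gripper is mounted at the origin on the work surface; the furniture and walls round the work are solid. World frame = base frame: x ahead of the robot, y to its left, z up, the work surface at z = 0. Lengths are in m, angles in rad, forces in N, time in s.
With the tool pointing down it reaches from about 0.425 to 0.925 m from the base axis. Payload 6.8 kg.
Tool frame: the origin (TCP) lies at the very end of the fingers, on their centre line; the grasp point (between the pads) lies 19 mm behind it; y points along the fingers, z is the direction in which the jaws open and shut, and the axes are right-handed (so a half turn about y gives the same grasp; the last joint's range is limited). The gripper opens to 85 mm and grips with 20 to 120 N. Pads are 22 mm wide; open, the fingers measure 114 mm over their backs; the gripper's body (76 mm by 85 mm) begins 54 mm behind the grasp point. The pads swing forward as they close: fully open they stand 13 mm farther back than shut.
Start: joints at [-1.216, 0.477, 0.022, 1.555, -0.011, 1.109, -0.083], TCP at [0.301, 0.604, 0.231] pointing down, gripper open.
Joint ranges: [-2.96, 2.96], [-0.34, 2.1], [-1.41, 1.46], [0.24, 2.44], [-1.37, 4.51], [0.17, 1.92], [-2.96, 2.96]. Speed limits (rad/s): [2.39, 2.39, 3.14, 3.14, 3.14, 3.14, 3.14].

INTERFACE

Orientations are given as a unit quaternion [w, x, y, z].
In Python, from station import * gives the robot as it stands.
- The arm moves only by the shell command python3 -m jog 'ROWS' [OPENING] [FORCE]. ROWS is JSON, a list of rows, each a list of 2 entries, a list of its own where there are three numbers: the shift along the tool's x, y, z in mm, then the turn about the tool's y in rad. A call has 1 to 20 rows; each row is the pose to reach, as a shift and turn from the pose commanded when the call began, along the tool's axes at that moment; what a row does not reach only later rows make up. A row lasts 1/12 s, in which the tool goes at most 41.7 mm and 7.16 degrees, less where a joint would pass 70% of its speed; a pose out of reach is approached as far as the arm can. A call with a gripper value outside its range is refused whole. OPENING is the finger opening in mm, from 0 to 85.4, set as the call begins (- or left out, the last holds). The fingers move at their own pace and stop on an object; FORCE is the grip in N (left out, the last holds). Time passes only in rows, so rows that repeat a pose let the fingers close. It gives the time, the measured TCP pose, the force and the opening at its end, in the units of the state.
- get_obs(): the state, without advancing time (a new reading comes with each control period).
- read_camera(name): name is "side" or "top" or "wrist"; returns a dict with "img" (400x640x3 uint8, red, green, blue), "depth" (400x640 float32, m along the optical axis (not along the pixel's ray), 0 where there is no reading), "fx", "fy", "cx", "cy" (pixels), "rvec" (rotation vector, rad) and "tvec" (3), from world to camera coordinates, as OpenCV has them. Camera axes: x right, y down, z forward; pixel columns grow to the right and rows downward; lengths in m; the calibration is good to about 2 mm. A picture is of the moment at which its call begins.
- hand_in(): hands the job in, once; it reports no verdict.
The state is a dict: "t": time; "q": joint angles; "joint_vel": joint speeds; "joint_torque": joint torques, N m; "eef_pos": TCP position; "tool_rot": TCP orientation; "contact_force": force on the tool from outside, world axes, zero at the start; "torque": the same for the moment, N m; "gripper_width": opening from 0.0 (shut) to 1.0 (fully open).
Only numpy, scipy, OpenCV 4.12 (cv2) and the standard library are available. Lean on these libraries where they do the work, as an engineer would, in place of code of your own. Each camera call takes 0.05 s, during which the arm holds its last target.

## Working session

There is one attempt and no reset: what is moved stays moved. The work goes in short steps, Python scripts to look and compute and a shell command to move; the robot and the scene stay as the last step left them, time stands still between calls to the robot, and variables do not carry over. Pictures are saved under pics/ and viewed, and the job is handed in when it is done.

```bash
ls; mkdir -p pics; cat > h.py <<'E'
from station import *
import numpy as np, cv2
from scipy.spatial.transform import Rotation as R
def cam(n,save=None):
    c=read_camera(n)
    if save: cv2.imwrite('pics/'+save,c['img'][:,:,::-1])
    np.savez('/tmp/'+n+'.npz',**c)
    return c
def pose():
    o=get_obs(); q=o['tool_rot']; 
    return np.array(o['eef_pos']),R.from_quat([q[1],q[2],q[3],q[0]])
def ray(c,u,v):
    M=R.from_rotvec(np.ravel(c['rvec'])).as_matrix();t=np.ravel(c['tvec'])
    d=M.T@np.array([(u-c['cx'])/c['fx'],(v-c['cy'])/c['fy'],1]);return -M.T@t,d
def onz(c,u,v,z):
    o,d=ray(c,u,v);return o+d*(z-o[2])/d[2]
def dep(c,u,v):
    o,d=ray(c,u,v);return o+d*float(c['depth'][int(v),int(u)])
def proj(c,P):
    M=R.from_rotvec(np.ravel(c['rvec'])).as_matrix();p=M@np.array(P)+np.ravel(c['tvec'])
    return c['fx']*p[0]/p[2]+c['cx'],c['fy']*p[1]/p[2]+c['cy']
E
python3 - <<'E'
from h import *
for n in ('side','top','wrist'): 
    c=cam(n,n+'0.png'); print(n,c['fx'],c['cx'],c['cy'],c['rvec'],c['tvec'])
o=get_obs();print(o);p,r=pose();print(r.as_matrix())
E
```

```text
pics
side 459.8154452563471 318.7167043051917 197.03820141748866 [ 2.01305033 -0.63453082  0.37924823] [-0.43300514  0.21686189  0.7223649 ]
top 410.8363030150275 322.8252739636401 197.8627926234458 [ 2.20220552 -2.17560551  0.03672398] [-7.48186498e-04  5.25366827e-01  9.14829320e-01]
wrist 292.2087209526802 319.0372535833548 203.12833201083444 [-2.43278697 -1.50462446 -0.24059157] [-0.67380811 -0.0395696   0.37997565]
{'t': 0.15, 'q': array([-1.21608354,  0.47760971,  0.02236455,  1.55623653, -0.01151519,
        1.10926936, -0.08310993]), 'joint_vel': array([ 0.00119998, -0.00251779,  0.00105166, -0.00164236, -0.00076412,
       -0.00094314, -0.00086854]), 'joint_torque': array([ 3.32948403e-03, -5.96925581e+01,  1.61050703e+00, -2.81489271e+01,
        1.26299993e-02,  6.52383649e-03,  2.13882544e-05]), 'eef_pos': array([0.30117268, 0.60357569, 0.23054458]), 'tool_rot': array([-0.68777097,  0.6887437 , -0.16225886,  0.1620965 ]), 'contact_force': array([-0.4058294 , -0.30409678, -0.38275737]), 'torque': array([ 0.02003885, -0.0374644 , -0.00638222]), 'gripper_width': 0.9986856989585253}
[[ 8.94793576e-01 -5.39003734e-04  4.46479749e-01]
 [-4.46480065e-01 -1.28632142e-03  8.94792656e-01]
 [ 9.20198832e-05 -9.99999027e-01 -1.39164657e-03]]
```

View pics/side0.png

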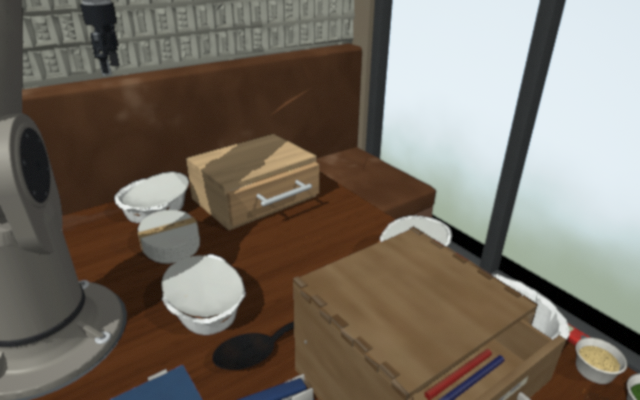

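View pics/top0.png

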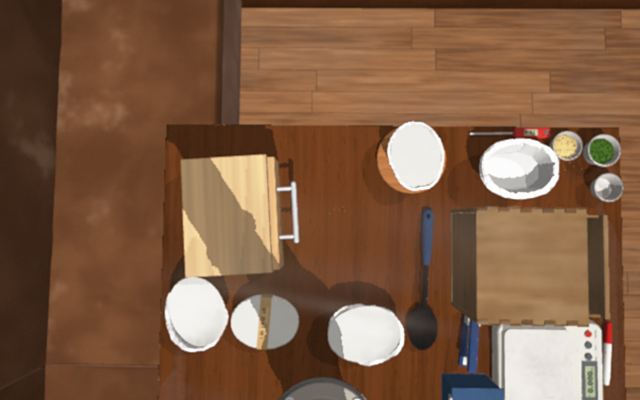

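View pics/wrist0.png

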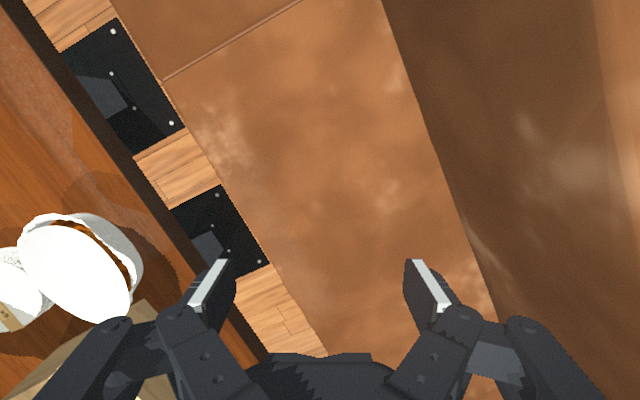

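The top view has up = +x and left = +y. The light plywood unit is at left, with its bar handle at about (293,212) and opening towards −y. The likely tray on its board is at (415,157), with lookalikes at (365,333) and (195,315). Next I'll measure these.

```bash
python3 - <<'E'
from h import *
c=dict(np.load('/tmp/top.npz'));s=dict(np.load('/tmp/side.npz'))
for n,u,v in [('h1',294,184),('h2',297,240),('barmid',295,212),('unit',225,215),('front',275,215),('tray',415,155),('t2',365,333),('t3',195,315),('t4',265,322),('bowl',518,168),('table',340,230),('bigunit',530,260)]:
    print(n,dep(c,u,v).round(3))
# corners of handle at z=.067
for u,v in [(294,184),(297,240)]: print(onz(c,u,v,.067).round(4))
for u,v in [(181,160),(268,154),(275,268),(186,277)]: print('top corner',onz(c,u,v,.105).round(4))
img=c['img'];hsv=cv2.cvtColor(img,cv2.COLOR_RGB2HSV)
cv2.imwrite('pics/crop0.png',cv2.resize(img[110:300,160:460,::-1],(790,500),interpolation=cv2.INTER_CUBIC))
m=((hsv[...,1]<40)&(hsv[...,2]>150)).astype(np.uint8)
n,l,st,ce=cv2.connectedComponentsWithStats(m)
for i in range(1,n):
    if st[i,4]>60: print(st[i],ce[i].round(1),dep(c,*ce[i].round().astype(int)).round(3))
k=l==l[157,415]
(e0,e1,a)=cv2.fitEllipse(max(cv2.findContours(k.astype(np.uint8),0,2)[0],key=len));print(e0,e1,a)
print(onz(c,*e0,.062).round(4))
h=c['depth'];
E
```

```text
h1 [0.551 0.066 0.076]
h2 [0.433 0.058 0.071]
barmid [0.492 0.063 0.073]
unit [0.484 0.203 0.106]
front [0.485 0.102 0.094]
tray [ 0.617 -0.192  0.062]
t2 [ 0.235 -0.089  0.047]
t3 [0.268 0.278 0.047]
t4 [0.253 0.127 0.039]
bowl [ 0.597 -0.43   0.019]
table [ 0.453 -0.034 -0.   ]
bigunit [ 0.407 -0.382  0.168]
[0.5516 0.0666 0.067 ]
[0.4327 0.0584 0.067 ]
top corner [0.5952 0.2965 0.105 ]
top corner [0.6095 0.1176 0.105 ]
top corner [0.3778 0.099  0.105 ]
top corner [0.3571 0.2792 0.105 ]
[ 387  121   57   70 3060] [415.7 155.4] [ 0.618 -0.194  0.058]
[557 131  24  12  91] [571.  135.1] [ 0.671 -0.546  0.024]
[592 135  28  15 129] [607.7 139.1] [ 0.663 -0.625  0.026]
[ 480  138   81   61 3352] [516.4 166.6] [ 0.599 -0.425  0.02 ]
[589 152  31  15  66] [602.5 161.3] [ 0.614 -0.613  0.024]
[594 173  28  29 347] [604.8 183.7] [ 0.565 -0.634  0.001]
[277 182  22  61 421] [292.  212.3] [0.492 0.07  0.068]
[ 165  277   64   75 3626] [195.2 314. ] [0.27  0.277 0.048]
[ 231  296   29   52 1071] [246.1 321.3] [0.255 0.168 0.04 ]
[269 297  29  50 989] [281.6 322.3] [0.254 0.09  0.04 ]
[ 329  304   75   62 3618] [366.2 333.9] [ 0.234 -0.091  0.048]
[ 498  323  114   77 6985] [549.5 361.4] [ 0.183 -0.481  0.045]
[344 389  12  11  83] [348.9 394.4] [ 0.093 -0.058  0.012]
(415.8035583496094, 155.33111572265625) (54.4185676574707, 69.54412078857422) 169.67637634277344
[ 0.6165 -0.1932  0.062 ]
```

View pics/crop0.png

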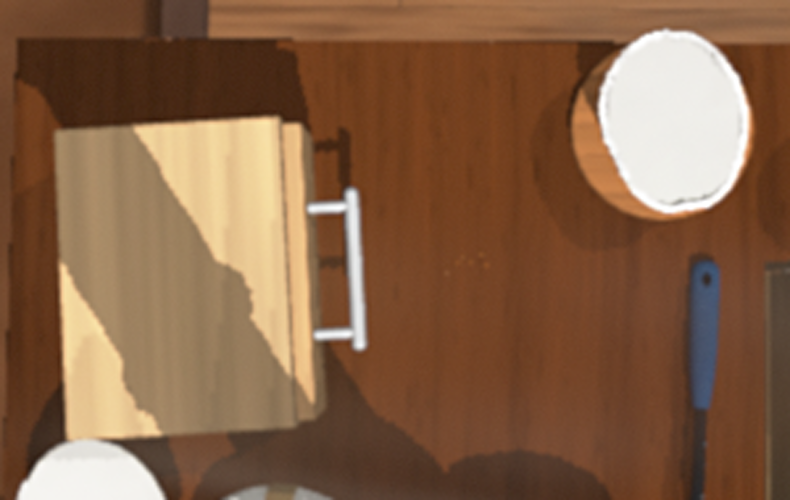

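The tray with its lid at 62 mm, standing on the board, is at (0.6165, −0.193). The lookalikes have lids at 47 mm. The bar's middle is at about (0.492, 0.0625), with a yaw of about 4.2°. The moves only allow yaw, so I'll have to tip the roller by pivoting it in the pads, pressing its butt down on an edge. The 168 mm high unit looks suitable for that.

```bash
cat >> h.py <<'E'
def shift(T,az=None):
    p,r=pose();M=r.as_matrix()
    z=M[:,2];a=np.arctan2(z[1],z[0])
    s=M.T@(np.array(T)-p)*1000
    t=0 if az is None else -((np.deg2rad(az)-a+np.pi)%(2*np.pi)-np.pi)
    print('tcp',p.round(4),'az',np.rad2deg(a).round(2),'shift',s.round(1),'turn',round(t,3),'rows',round(np.linalg.norm(s)/41.7,1),abs(t)/0.125)
E
python3 - <<'E'
from h import *
shift([.492,.0625,.17],94.2)
c=dict(np.load('/tmp/top.npz'))
for u,v in [(452,212),(476,210),(452,305),(476,320),(585,210),(588,318),(600,220)]: print(u,v,dep(c,u,v).round(3))
for v in (230,260,290): print([dep(c,u,v).round(3)[1:].tolist() for u in range(448,484,5)])
E
```

```text
tcp [0.3012 0.6036 0.2305] az 63.48 shift [ 412.3   61.1 -398.9] turn -0.536 rows 13.8 4.289052987661279
452 212 [ 0.497 -0.282  0.022]
476 210 [ 0.498 -0.282  0.17 ]
452 305 [ 0.292 -0.282  0.018]
476 320 [ 0.296 -0.282  0.169]
585 210 [ 0.501 -0.483  0.17 ]
588 318 [ 0.303 -0.486  0.169]
600 220 [ 0.483 -0.521  0.154]
[[-0.28, -0.001], [-0.283, 0.025], [-0.282, 0.063], [-0.283, 0.093], [-0.282, 0.125], [-0.282, 0.154], [-0.287, 0.168], [-0.295, 0.169]]
[[-0.281, -0.005], [-0.283, 0.024], [-0.283, 0.061], [-0.284, 0.09], [-0.283, 0.123], [-0.283, 0.15], [-0.286, 0.169], [-0.295, 0.168]]
[[-0.279, 0.001], [-0.282, 0.026], [-0.282, 0.061], [-0.282, 0.093], [-0.283, 0.121], [-0.283, 0.151], [-0.287, 0.166], [-0.294, 0.17]]
```

```bash
python3 -m jog '[[[412,61,-399],-0.536],[[412,61,-399],-0.536],[[412,61,-399],-0.536],[[412,61,-399],-0.536],[[412,61,-399],-0.536],[[412,61,-399],-0.536],[[412,61,-399],-0.536],[[412,61,-399],-0.536],[[412,61,-399],-0.536],[[412,61,-399],-0.536],[[412,61,-399],-0.536],[[412,61,-399],-0.536],[[412,61,-399],-0.536],[[412,61,-399],-0.536],[[412,61,-399],-0.536],[[412,61,-399],-0.536],[[412,61,-399],-0.536]]' 30 30
python3 - <<'E'
from h import *
c=cam('wrist','w1.png'); shift([.492,.0625,.05],94.2); print(get_obs()['q'].round(2))
M=R.from_rotvec(c['rvec']).as_matrix(); print((-M.T@c['tvec']).round(3))
hsv=cv2.cvtColor(c['img'],cv2.COLOR_RGB2HSV)
print(proj(c,[.492,.0625,.067]),proj(c,[.5516,.0666,.067]),proj(c,[.4327,.0584,.067]))
E
```

```text
t: 1.57
eef_pos: [0.4916, 0.0636, 0.1702]
tool_rot: [0.707, -0.706, -0.026, 0.026]
contact_force: [1.0, 0.9, 0.7]
gripper_width: 0.351
tcp [0.4915 0.0644 0.1702] az 94.29 shift [  0.4 120.2  -2. ] turn 0.002 rows 2.9 0.013020935099827824
[-0.37  0.26  0.14  2.05 -0.05  0.84  1.44]
[0.411 0.057 0.312]
(np.float64(317.6176237915209), np.float64(203.8579264410901)) (np.float64(317.44894286834875), np.float64(263.577019712946)) (np.float64(317.7864874480377), np.float64(135.2017108480439))
```

View pics/w1.png

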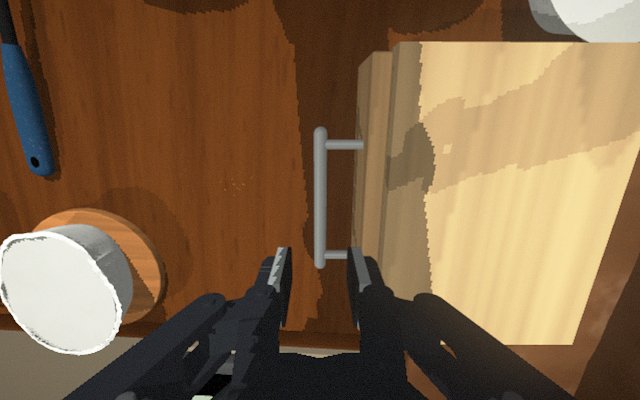

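The wrist view shows the bar at u≈320, rows 130–266, close to my prediction of 317.6. I'll descend over it and close.

```bash
python3 -m jog '[[[0,30,-1],0],[[0,60,-1],0],[[0,85,-1],0],[[0,100,-1],0],[[0,110,-1],0],[[0,120,-1],0],[[0,120,-1],0],[[0,120,-1],0]]' 30 30
python3 -m jog '[[[0,0,0],0],[[0,0,0],0],[[0,0,0],0],[[0,0,0],0],[[0,0,0],0],[[0,0,0],0]]' 0 30
```

```text
t: 2.28
eef_pos: [0.4923, 0.0633, 0.0508]
tool_rot: [0.707, -0.706, -0.027, 0.026]
contact_force: [-0.4, -0.1, 0.3]
gripper_width: 0.348
t: 2.78
eef_pos: [0.4925, 0.0624, 0.0508]
tool_rot: [0.707, -0.706, -0.026, 0.026]
contact_force: [-0.9, 1.3, 5.6]
gripper_width: 0.114
```

```bash
python3 -m jog '[[[0,0,-5],0],[[0,0,-15],0],[[0,0,-27],0],[[0,0,-40],0],[[0,0,-53],0],[[0,0,-66],0],[[0,0,-79],0],[[0,0,-92],0],[[0,0,-102],0],[[0,0,-110],0],[[0,0,-116],0],[[0,0,-120],0],[[0,0,-123],0],[[0,0,-123],0],[[0,0,-123],0]]'
python3 - <<'E'
from h import *
c=cam('top','t1.png');shift([.5,-.06,.05],94.2);o=get_obs();print(o['contact_force'])
E
```

```text
t: 4.03
eef_pos: [0.5012, -0.0609, 0.0508]
tool_rot: [-0.707, 0.707, 0.026, -0.025]
contact_force: [-1.1, 0.7, 6.8]
gripper_width: 0.117
tcp [ 0.5012 -0.0609  0.0508] az 94.16 shift [-1.1  0.8  1. ] turn -0.001 rows 0.0 0.00530443887968346
[-1.24621719 -0.72743244  7.06187246]
```

View pics/t1.png

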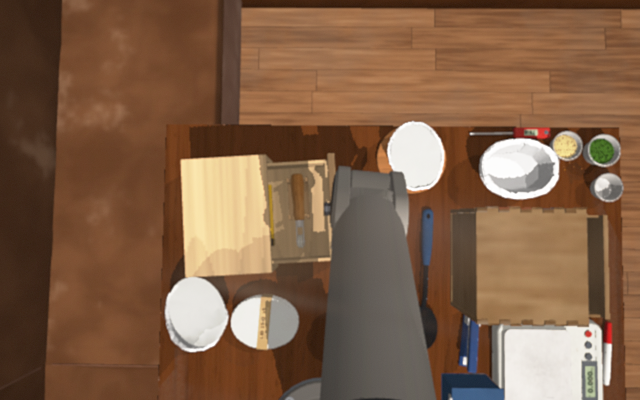

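The drawer is out and the roller is visible at (298,200). I'll pull the last few millimetres to the stop, release, rise, and look.

```bash
python3 -m jog '[[[0,0,-2],0],[[0,0,-4],0],[[0,0,-4],0],[[0,0,-4],0]]'
python3 -m jog '[[[0,0,-2],0],[[0,0,-2],0],[[0,0,-2],0],[[0,-8,-2],0],[[0,-30,-2],0],[[0,-65,-2],0],[[0,-105,-2],0],[[0,-140,-2],0],[[0,-150,50],0],[[0,-150,60],0],[[0,-150,60],0]]' 30
python3 - <<'E'
from h import *
c=cam('wrist','w2.png');c=cam('top','t2.png');shift([.5,-.06,.05],94.2);o=get_obs();print(o['contact_force'])
cv2.imwrite('pics/t2c.png',cv2.resize(c['img'][130:290,160:430,::-1],None,fx=2.9,fy=2.9,interpolation=cv2.INTER_CUBIC))
E
```

```text
t: 4.42
eef_pos: [0.5012, -0.0611, 0.0507]
tool_rot: [0.708, -0.705, -0.027, 0.027]
contact_force: [-2.4, 10.3, 9.6]
gripper_width: 0.114
t: 5.33
eef_pos: [0.4974, 0.0001, 0.2022]
tool_rot: [0.707, -0.706, -0.029, 0.027]
contact_force: [-0.6, 1.0, 0.8]
gripper_width: 0.356
tcp [ 0.4967 -0.0045  0.2008] az 94.28 shift [ -1.  150.8 -55.6] turn 0.001 rows 3.9 0.011600420341835616
[-0.70621756 -0.46583896  0.0907779 ]
```

View pics/w2.png

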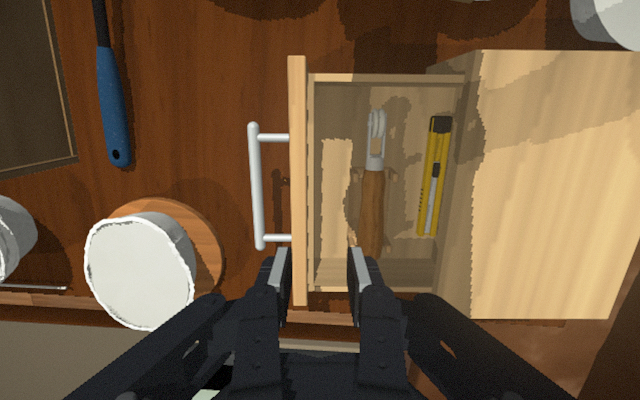

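View pics/t2c.png

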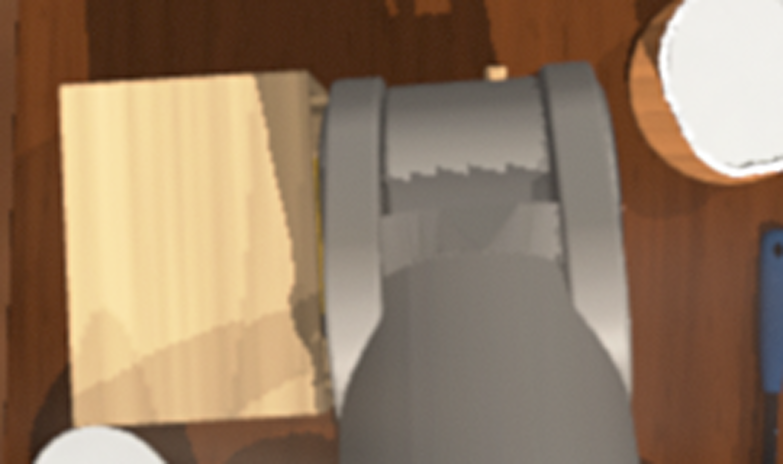

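The drawer hit its stop at 10 N. The wrist view shows the roller: wheel at about (376,118), handle from (374,172) to about (370,260), and a yellow knife beside it. Next I'll locate its axis.

```bash
python3 - <<'E'
from h import *
c=dict(np.load('/tmp/wrist.npz'));t=cam('top') if 0 else None
hsv=cv2.cvtColor(c['img'],cv2.COLOR_RGB2HSV)
cv2.imwrite('pics/w2c.png',cv2.resize(c['img'][60:300,280:480,::-1],None,fx=2.5,fy=2.5,interpolation=cv2.INTER_CUBIC))
for v in range(104,256,8):
    P=[dep(c,u,v) for u in range(335,415)]
    P=np.array(P); k=(P[:,2]>.04)&(P[:,2]<.075)
    if k.sum(): 
        Q=P[k];print(v,(np.where(k)[0]+335)[[0,-1]],'x',Q[:,0].mean().round(3),'y',Q[:,1].min().round(3),Q[:,1].max().round(3),'mid',((Q[:,1].min()+Q[:,1].max())/2).round(4),'z',Q[:,2].max().round(3))
E
```

```text
112 [373 384] x 0.417 y 0.047 0.056 mid 0.0517 z 0.055
120 [369 386] x 0.424 y 0.044 0.06 mid 0.0521 z 0.059
128 [368 386] x 0.432 y 0.045 0.061 mid 0.0528 z 0.06
136 [368 385] x 0.44 y 0.045 0.061 mid 0.0532 z 0.055
144 [368 385] x 0.447 y 0.046 0.062 mid 0.0542 z 0.051
152 [367 384] x 0.455 y 0.046 0.062 mid 0.0542 z 0.052
160 [367 383] x 0.463 y 0.047 0.062 mid 0.0545 z 0.055
168 [366 383] x 0.471 y 0.047 0.063 mid 0.0552 z 0.057
176 [352 398] x 0.479 y 0.034 0.078 mid 0.0561 z 0.059
184 [362 385] x 0.487 y 0.045 0.068 mid 0.0564 z 0.061
192 [362 384] x 0.495 y 0.046 0.068 mid 0.057 z 0.06
200 [362 383] x 0.504 y 0.047 0.068 mid 0.0573 z 0.06
208 [361 383] x 0.512 y 0.047 0.069 mid 0.0581 z 0.061
216 [360 383] x 0.521 y 0.047 0.07 mid 0.0585 z 0.062
224 [359 383] x 0.529 y 0.047 0.071 mid 0.059 z 0.063
232 [358 383] x 0.538 y 0.047 0.073 mid 0.0599 z 0.064
240 [349 388] x 0.549 y 0.04 0.083 mid 0.0616 z 0.065
248 [362 391] x 0.556 y 0.052 0.084 mid 0.0678 z 0.065
```

View pics/w2c.png

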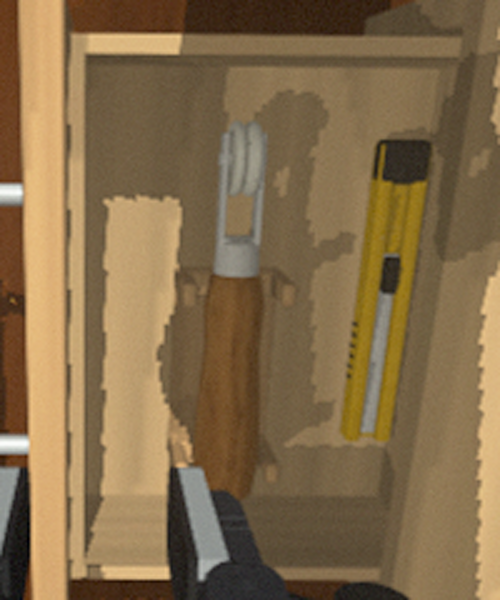

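```bash
python3 - <<'E'
from h import *
c=dict(np.load('/tmp/wrist.npz'))
print('knife',dep(c,420,232).round(3),dep(c,428,232).round(3),'floor',dep(c,400,232).round(3),'panel top',dep(c,300,230).round(3))
shift([.527,.059,.10],93.9);shift([.527,.059,.033],93.9)
E
```

```text
knife [0.545 0.122 0.034] [0.546 0.133 0.029] floor [0.552 0.103 0.022] panel top [ 0.528 -0.015  0.092]
tcp [ 0.4967 -0.0045  0.2008] az 94.28 shift [ 34.9 100.8  61.1] turn 0.007 rows 2.9 0.05348832238969692
tcp [ 0.4967 -0.0045  0.2008] az 94.28 shift [ 34.8 167.8  61.1] turn 0.007 rows 4.4 0.05348832238969692
```

```bash
python3 -m jog '[[[17,10,30],0.007],[[35,25,61],0.007],[[35,60,61],0.007],[[35,90,61],0.007],[[35,105,61],0.007],[[35,105,61],0.007],[[35,105,61],0.007]]' 50 20
python3 - <<'E'
from h import *
c=cam('wrist','w3.png'); shift([.527,.059,.033],93.9)
E
```

```text
t: 6.02
eef_pos: [0.5268, 0.0569, 0.0946]
tool_rot: [-0.706, 0.707, 0.022, -0.024]
contact_force: [0.9, -0.1, 0.1]
gripper_width: 0.587
tcp [0.5278 0.0573 0.0958] az 93.68 shift [-0.7 62.8  1.8] turn -0.004 rows 1.5 0.030366703666249606
```

View pics/w3.png

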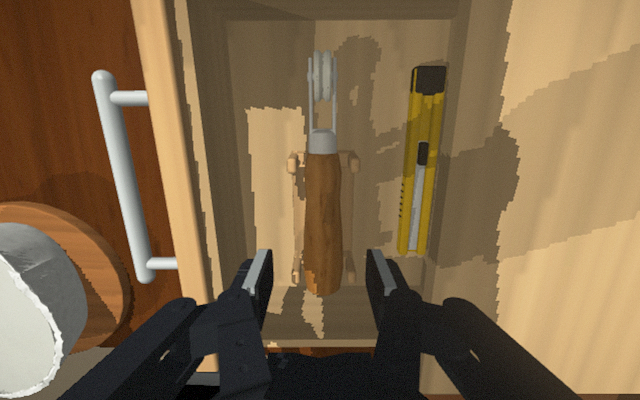

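The roller lies centred between the fingers: axis at u≈322, jaw middle at about 318. I'll descend and grip at 40 N.

```bash
python3 -m jog '[[[-1,20,1],0],[[-1,36,1],0],[[-1,48,1],0],[[-1,57,1],0],[[-1,62,1],0],[[-1,62,1],0]]' 50 20
python3 -m jog '[[[-1,0,0],0],[[-1,0,0],0],[[-1,0,0],0],[[-1,0,0],0],[[-1,0,0],0],[[-1,0,0],0],[[-1,0,0],0]]' 0 40
python3 - <<'E'
from h import *
c=cam('wrist','w4.png'); print(pose()[0])
E
```

```text
t: 6.57
eef_pos: [0.5275, 0.0558, 0.0341]
tool_rot: [-0.706, 0.708, 0.023, -0.021]
contact_force: [1.7, -7.9, -2.0]
gripper_width: 0.592
t: 7.15
eef_pos: [0.5263, 0.0598, 0.0346]
tool_rot: [0.707, -0.707, -0.024, 0.023]
contact_force: [-0.4, -1.8, 7.5]
gripper_width: 0.302
[0.52631668 0.05980019 0.03460569]
```

View pics/w4.png

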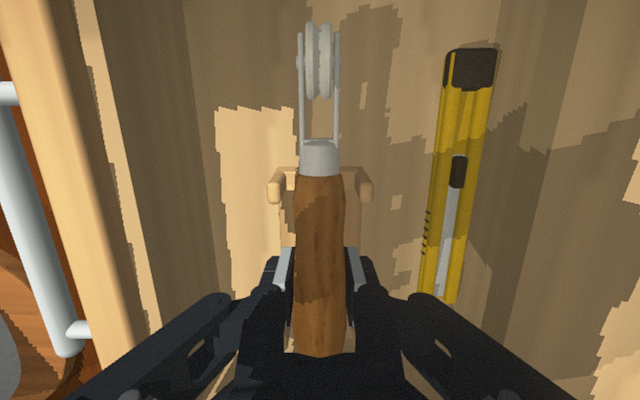

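The pads hold the handle at a 25.8 mm opening. Lifting straight up.

```bash
python3 -m jog '[[[0,-5,0],0],[[0,-12,0],0],[[0,-22,0],0],[[0,-34,0],0],[[0,-50,0],0],[[0,-75,0],0],[[0,-105,0],0],[[0,-135,0],0],[[0,-160,0],0],[[0,-175,0],0],[[0,-180,0],0],[[0,-180,0],0]]'
python3 - <<'E'
from h import *
c=cam('wrist','w5.png');c=cam('side','s5.png');c=cam('top','t5.png'); print(pose()[0])
shift([.42,-.24,.25],3.9); print(get_obs()['q'].round(2))
E
```

```text
t: 8.2
eef_pos: [0.5259, 0.0597, 0.2151]
tool_rot: [0.707, -0.706, -0.025, 0.022]
contact_force: [-0.0, 0.1, -1.3]
gripper_width: 0.3
[0.52425331 0.05940324 0.21210242]
tcp [0.5243 0.0594 0.2121] az 93.81 shift [-124.   -37.5 -291.8] turn 1.569 rows 7.7 12.553378783762984
[-0.31  0.26  0.09  1.93 -0.03  0.96  1.43]
```

View pics/w5.png

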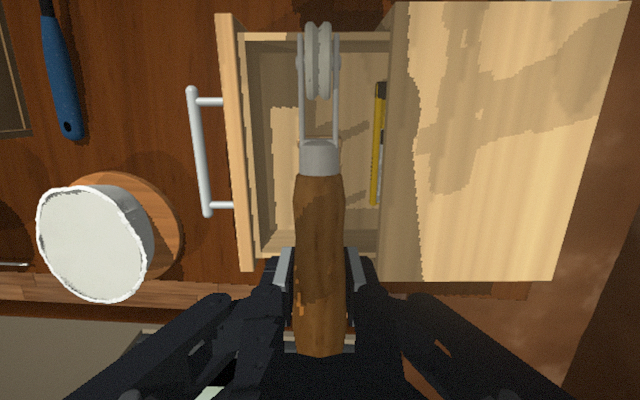

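View pics/s5.png

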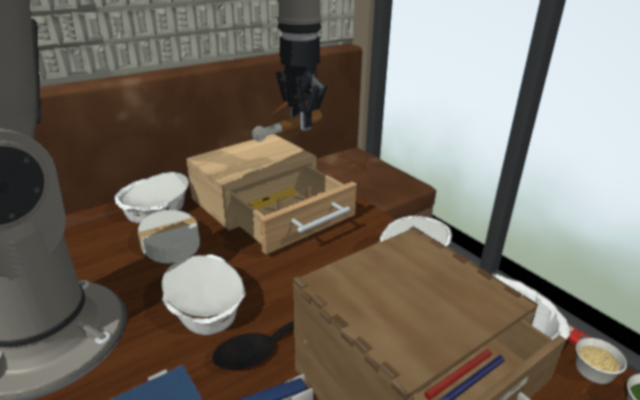

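```bash
python3 - <<'E'
from h import *
c=dict(np.load('/tmp/wrist.npz'))
for u,v in [(191,92),(207,214),(199,152)]: print(onz(c,u,v,.067).round(4), dep(c,u,v).round(3))
s=dict(np.load('/tmp/side.npz'))
for P in ([.4405,-.0652,.067],[.5590,-.0570,.067]): print(proj(s,P))
E
```

```text
[ 0.4401 -0.0648  0.067 ] [ 0.44  -0.063  0.072]
[ 0.5607 -0.0567  0.067 ] [ 0.559 -0.055  0.072]
[ 0.4955 -0.0609  0.067 ] [ 0.494 -0.059  0.073]
(np.float64(300.0532938466865), np.float64(229.91985482397223))
(np.float64(346.8299454401931), np.float64(209.56605489805366))
```

The drawer is still fully open (bar at y≈−0.061) and the roller is level in the grip. Next I'll yaw it 90° and hover beside the tall unit's edge (y=−0.283, z=0.169).

```bash
python3 -m jog '[[[0,-20,-10],0.06],[[-10,-35,-35],0.17],[[-20,-35,-65],0.29],[[-30,-35,-95],0.41],[[-45,-35,-125],0.53],[[-60,-35,-150],0.65],[[-75,-35,-175],0.77],[[-85,-35,-200],0.89],[[-95,-35,-225],1.01],[[-105,-35,-250],1.13],[[-115,-35,-275],1.25],[[-124,-35,-300],1.37],[[-124,-35,-300],1.49],[[-124,-35,-300],1.57],[[-124,-35,-300],1.57],[[-124,-35,-300],1.57]]' - 25
python3 - <<'E'
from h import *
c=cam('wrist','w6.png');c=cam('side','s6.png');c=cam('top','t6.png')
shift([.42,-.249,.19],0); print(get_obs()['q'].round(2))
E
```

```text
t: 9.68
eef_pos: [0.4208, -0.2476, 0.2472]
tool_rot: [-0.517, 0.518, -0.483, 0.482]
contact_force: [0.2, -0.6, -1.3]
gripper_width: 0.304
tcp [ 0.4213 -0.2476  0.2478] az 3.99 shift [ 1.3 57.8 -1.3] turn 0.07 rows 1.4 0.5570107854617348
[-0.04  0.15  0.5   2.   -0.08  1.01  0.57]
```

View pics/w6.png

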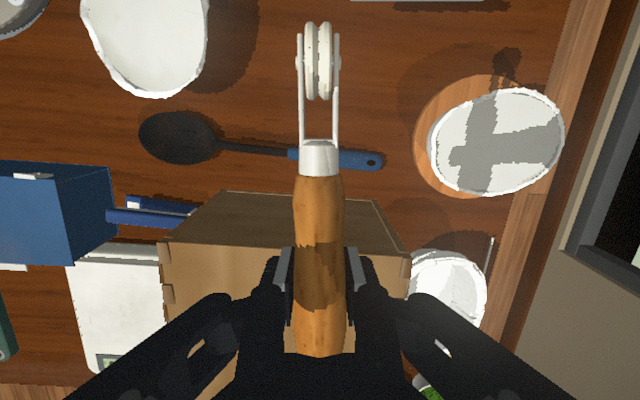

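View pics/s6.png

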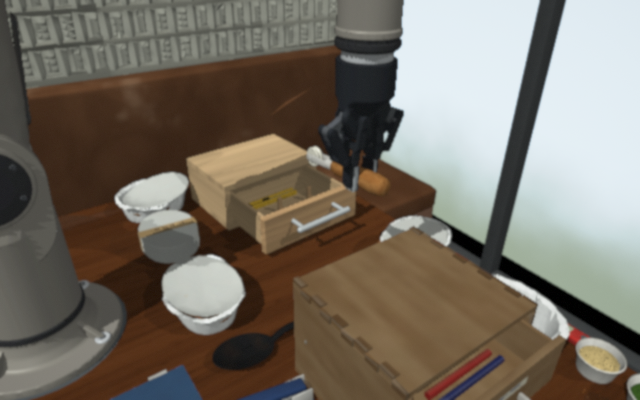

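View pics/t6.png

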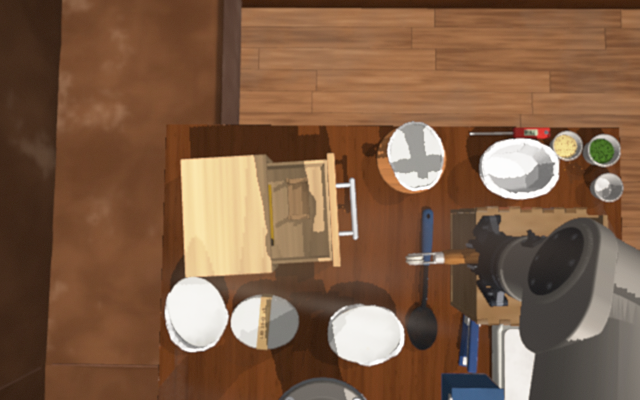

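The roller is level, the edge lies below the butt half, and the wheel hangs free towards +y. I'll lower slowly onto the edge at a light 20 N grip so it pivots.

```bash
python3 -m jog '[[[0,25,0],0],[[0,50,0],0],[[0,66,0],0],[[0,72,0],0],[[0,76,0],0],[[0,79,0],0],[[0,81,0],0],[[0,83,0],0],[[0,85,0],0],[[0,87,0],0],[[0,89,0],0],[[0,91,0],0],[[0,92,0],0],[[0,92,0],0]]' - 20
python3 - <<'E'
from h import *
c=cam('wrist','w7.png');c=cam('side','s7.png')
o=get_obs();print(pose()[0],o['contact_force'],o['torque'])
cv2.imwrite('pics/s7c.png',cv2.resize(c['img'][60:260,260:500,::-1],None,fx=3,fy=3,interpolation=cv2.INTER_CUBIC))
E
```

```text
t: 11.0
eef_pos: [0.4219, -0.2467, 0.157]
tool_rot: [0.517, -0.516, 0.483, -0.482]
contact_force: [-2.4, 5.7, 6.6]
gripper_width: 0.301
[ 0.42191256 -0.24668419  0.15709914] [-1.28540239  5.90015349  5.7374837 ] [ 0.96180512  0.38615219 -0.04122103]
```

View pics/w7.png

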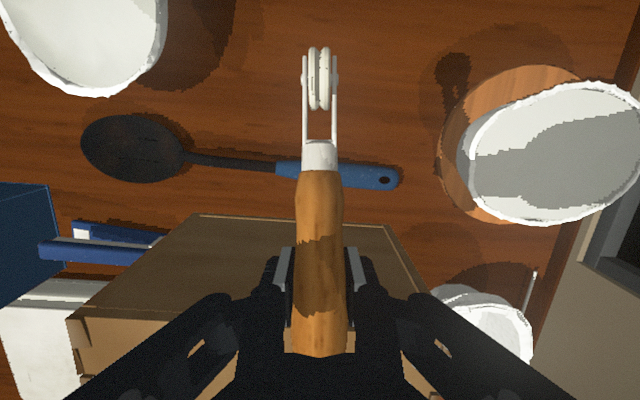

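View pics/s7c.png

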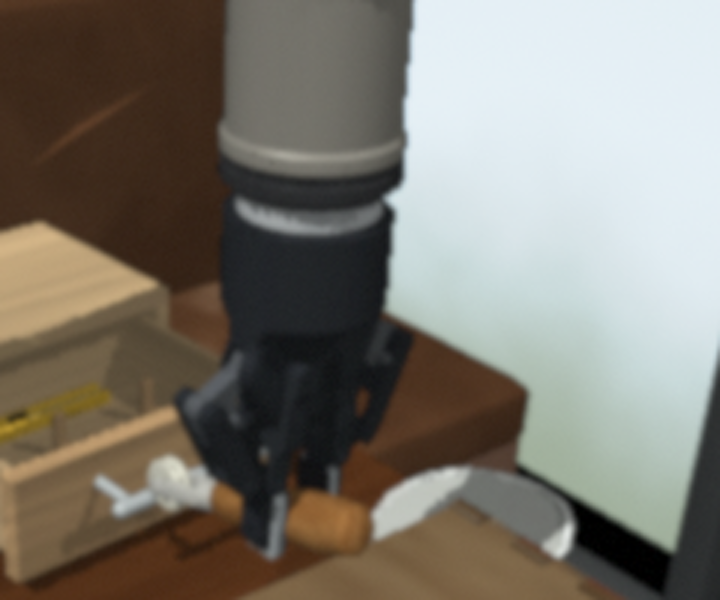

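It is pivoting: the wheel end moved down the wrist image from row 22 to row 47, at only about 8 N. I'll measure the slant from the wrist depth and continue.

```bash
cat >> h.py <<'E'
def slant(c):
    p,r=pose();M=r.as_matrix();d=c['depth']
    L=[]
    for v in range(15,330,3):
        k=[]
        for u in range(296,345,2):
            P=M.T@(dep(c,u,v)-p)  # tool frame
            if abs(P[2])<.02 and -.09<P[1]<.13 and -.15<P[0]<.08 and d[v,u]>0: k.append(P)
        if len(k)>3:
            k=np.array(k);i=np.argsort(k[:,1])[:4];L.append([v,*k[i].mean(0)])
    L=np.array(L)
    return L
E
python3 - <<'E'
from h import *
L=slant(dict(np.load('/tmp/wrist.npz')))
print((L[::3]*[1,1000,1000,1000]).round(0).tolist())
E
```

```text
[[48.0, -106.0, 9.0, 1.0], [57.0, -102.0, 3.0, 0.0], [66.0, -98.0, 1.0, -1.0], [75.0, -94.0, 1.0, -1.0], [84.0, -90.0, 0.0, 1.0], [93.0, -87.0, 2.0, -1.0], [102.0, -83.0, 5.0, 1.0], [111.0, -79.0, 5.0, -0.0], [120.0, -74.0, 5.0, -0.0], [129.0, -70.0, 3.0, -0.0], [138.0, -66.0, 2.0, -0.0], [147.0, -63.0, -3.0, -1.0], [156.0, -59.0, -6.0, 0.0], [165.0, -55.0, -6.0, -0.0], [174.0, -51.0, -9.0, 2.0], [183.0, -47.0, -11.0, -2.0], [192.0, -43.0, -13.0, 0.0], [201.0, -39.0, -15.0, -3.0], [210.0, -36.0, -16.0, -1.0], [219.0, -31.0, -16.0, 1.0], [228.0, -27.0, -17.0, -1.0], [237.0, -23.0, -19.0, -1.0], [246.0, -19.0, -20.0, -1.0], [255.0, -16.0, -22.0, 1.0], [264.0, -12.0, -23.0, 1.0], [273.0, -8.0, -25.0, -1.0], [282.0, -4.0, -26.0, -2.0], [291.0, -0.0, -28.0, 1.0], [300.0, 4.0, -29.0, -0.0], [309.0, 7.0, -31.0, -1.0], [318.0, 11.0, -32.0, -1.0], [327.0, 15.0, -33.0, 0.0]]
```

The slant is about 18°, which matches the contact geometry, so there is no slip. About 21 mm more should give 45°.

```bash
python3 -m jog '[[[0,2,0],0],[[0,4,0],0],[[0,6,0],0],[[0,8,0],0],[[0,10,0],0],[[0,12,0],0],[[0,14,0],0],[[0,16,0],0],[[0,18,0],0],[[0,19,0],0],[[0,20,0],0],[[0,20,0],0],[[0,20,0],0]]' - 20
python3 - <<'E'
from h import *
c=cam('wrist','w8.png');s=cam('side','s8.png')
o=get_obs();print(pose()[0],o['contact_force'],o['gripper_width'])
cv2.imwrite('pics/s8c.png',cv2.resize(s['img'][60:260,260:500,::-1],None,fx=3,fy=3,interpolation=cv2.INTER_CUBIC))
L=slant(c)
print((L[::3]*[1,1000,1000,1000]).round(0).tolist())
E
```

```text
t: 12.18
eef_pos: [0.4224, -0.2475, 0.1373]
tool_rot: [0.517, -0.516, 0.482, -0.483]
contact_force: [-0.8, 3.4, 6.3]
gripper_width: 0.304
[ 0.42236943 -0.24746344  0.13735923] [-1.92973304  4.29302791  5.76063303] 0.3072881246011136
[[114.0, -76.0, 53.0, -1.0], [123.0, -71.0, 48.0, -1.0], [132.0, -66.0, 45.0, -1.0], [141.0, -60.0, 46.0, -1.0], [150.0, -55.0, 44.0, -0.0], [159.0, -50.0, 38.0, -1.0], [168.0, -46.0, 28.0, -1.0], [177.0, -42.0, 23.0, 0.0], [186.0, -39.0, 16.0, -1.0], [195.0, -35.0, 10.0, 1.0], [204.0, -31.0, 5.0, -1.0], [213.0, -28.0, 2.0, 0.0], [222.0, -24.0, -2.0, -2.0], [231.0, -20.0, -5.0, 0.0], [240.0, -17.0, -9.0, 1.0], [249.0, -14.0, -13.0, -0.0], [258.0, -11.0, -17.0, -0.0], [267.0, -9.0, -21.0, -0.0], [276.0, -6.0, -24.0, 1.0], [285.0, -3.0, -28.0, -1.0], [294.0, -1.0, -31.0, 0.0], [303.0, 2.0, -34.0, -0.0], [312.0, 4.0, -36.0, 1.0], [321.0, 6.0, -40.0, -0.0]]
```

View pics/w8.png

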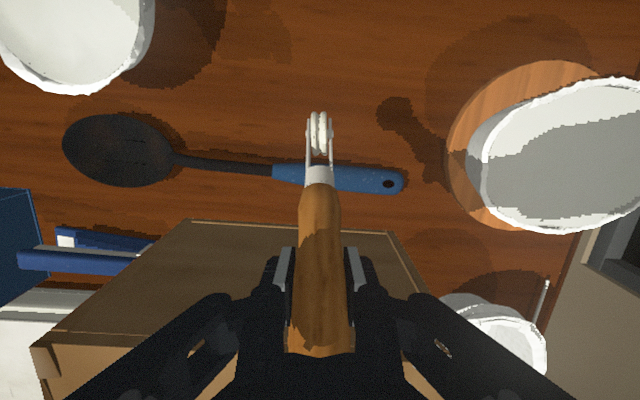

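View pics/s8c.png

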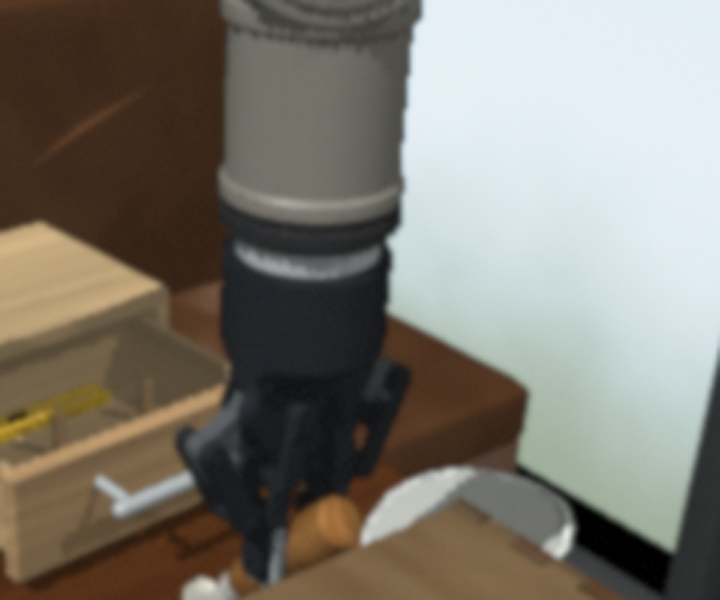

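```bash
cat >> h.py <<'E'
from scipy.optimize import least_squares
def wheel(c,g=(0,-.0154),l=.099,rng=None):
    p,r=pose();M=r.as_matrix()
    L=slant(c)
    # handle top line fit (away from the pads)
    H=L[(L[:,1]>-.040)&(L[:,1]<.008)];a=np.polyfit(H[:,1],H[:,2],1)[0]
    print('handle top slope',np.rad2deg(np.arctan(-a)).round(1))
    W=L[:20] if rng is None else L[(L[:,0]>=rng[0])&(L[:,0]<=rng[1])]
    f=lambda x:np.hypot(W[:,1]-x[0],W[:,2]-x[1])-.0145
    s=least_squares(f,[W[:,1].mean()+.005,W[:,2].mean()+.012],loss='soft_l1',f_scale=.002)
    w=s.x;print('wheel tool x,y',w.round(4),'rms',np.sqrt((s.fun**2).mean()).round(4),'angle',np.rad2deg(np.arctan2(w[1]-g[1],g[0]-w[0])).round(1),'len',np.hypot(w[1]-g[1],w[0]-g[0]).round(4),'world',(p+M@[w[0],w[1],0]).round(4))
E
python3 - <<'E'
from h import *
c=dict(np.load('/tmp/wrist.npz'));wheel(c,rng=(112,146));wheel(c,rng=(112,152))
L=slant(c);print((L[:18,:3]*[1,1000,1000]).round(1).tolist())
E
```

```text
handle top slope 50.7
wheel tool x,y [-0.0631  0.0597] rms 0.0002 angle 49.9 len 0.0981 world [ 0.4182 -0.1845  0.0778]
handle top slope 50.7
wheel tool x,y [-0.0623  0.0591] rms 0.0009 angle 50.1 len 0.0971 world [ 0.4183 -0.1853  0.0783]
[[114.0, -76.1, 53.2], [117.0, -74.4, 50.5], [120.0, -72.6, 48.9], [123.0, -70.8, 47.8], [126.0, -69.1, 46.3], [129.0, -67.3, 45.8], [132.0, -65.5, 44.9], [135.0, -63.7, 45.0], [138.0, -61.8, 45.5], [141.0, -59.9, 45.7], [144.0, -58.0, 46.1], [147.0, -56.3, 44.9], [150.0, -54.5, 43.7], [153.0, -52.9, 41.8], [156.0, -51.4, 40.0], [159.0, -49.9, 37.7], [162.0, -48.2, 36.4], [165.0, -46.8, 34.1]]
```

The slant measures about 50°. I'll firm the grip, lift away, and re-measure free in air.

```bash
python3 -m jog '[[[0,0,0],0],[[0,0,0],0],[[0,0,0],0],[[0,-8,0],0],[[0,-20,0],0],[[0,-40,0],0],[[0,-65,0],0],[[0,-90,0],0],[[0,-100,0],0],[[0,-100,0],0],[[0,-100,0],0],[[0,-100,0],0]]' - 50
python3 - <<'E'
from h import *
c=cam('wrist','w9.png');s=cam('side','s9.png')
o=get_obs();print(pose()[0],o['contact_force'],o['gripper_width'])
cv2.imwrite('pics/s9c.png',cv2.resize(s['img'][40:240,260:500,::-1],None,fx=3,fy=3,interpolation=cv2.INTER_CUBIC))
L=slant(c);print((L[:18,:3]*[1,1000,1000]).round(1).tolist());wheel(c,rng=(100,146))
E
```

```text
t: 13.28
eef_pos: [0.4206, -0.2476, 0.2351]
tool_rot: [-0.516, 0.517, -0.484, 0.482]
contact_force: [0.9, 0.1, -1.5]
gripper_width: 0.3
[ 0.4205191  -0.24765952  0.23492993] [ 0.55561457 -0.39222789 -1.797389  ] 0.3037631965089725
[[111.0, -78.0, 50.3], [114.0, -76.3, 47.6], [117.0, -74.5, 46.2], [120.0, -72.8, 44.5], [123.0, -71.0, 43.7], [126.0, -69.3, 43.8], [129.0, -67.5, 42.8], [132.0, -65.7, 43.1], [135.0, -63.9, 43.2], [138.0, -62.0, 43.5], [141.0, -60.1, 43.8], [144.0, -58.4, 43.0], [147.0, -56.7, 41.6], [150.0, -55.0, 40.1], [153.0, -53.4, 38.5], [156.0, -51.9, 36.3], [159.0, -50.3, 35.1], [162.0, -48.9, 32.4]]
handle top slope 48.9
wheel tool x,y [-0.0652  0.0573] rms 0.0005 angle 48.1 len 0.0976 world [ 0.416  -0.1826  0.1777]
```

View pics/s9c.png

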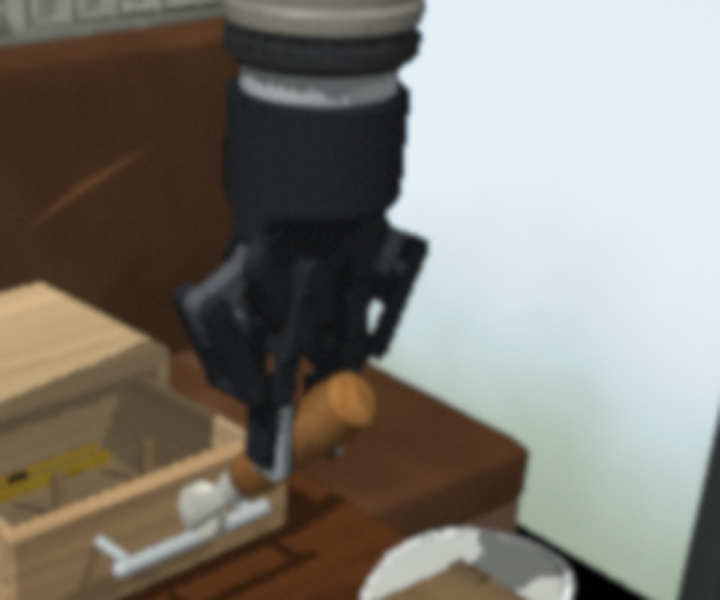

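View pics/w9.png

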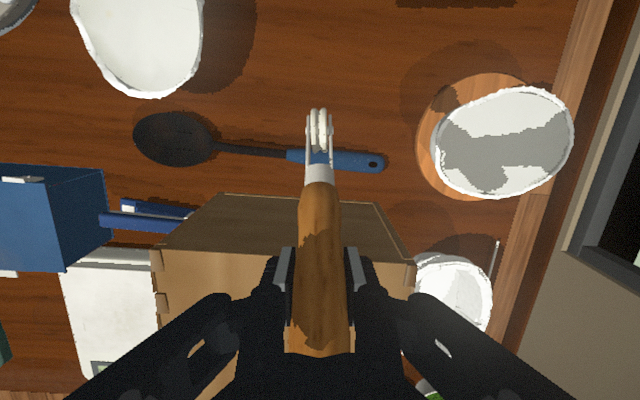

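```bash
python3 - <<'E'
from h import *
s=dict(np.load('/tmp/side.npz'));p,r=pose();M=r.as_matrix()
def hit(u,v):
    o,d=ray(s,u,v);n=M[:,2];return M.T@(o+d*(n@(p-o))/(n@d)-p)
b=hit(377.3,172.7);w=hit(327.7,207.7);print(b.round(4),w.round(4),np.rad2deg(np.arctan2(w[1]-b[1],b[0]-w[0])),np.hypot(*(b-w)[:2]))
# target: wheel (tool -0.0652,0.0573) over tray 0.6165,-0.193
E
```

```text
[ 0.0327 -0.0463 -0.    ] [-0.0645  0.0525  0.    ] 45.47743584643455 0.13869438767755224
```

An independent side-view estimate gives about 45.5°, against 48° from the wrist depth. The roller is therefore near 45–48° and holding steady. Moving it over the tray.

```bash
python3 - <<'E'
from h import *
p,r=pose();M=r.as_matrix();w=np.array([-.0652,.0573,0])
shift(np.array([.6165,-.193,.125])-M@w)
E
```

```text
tcp [ 0.4205 -0.2477  0.2349] az 3.84 shift [ 23.9  52.2 199.5] turn 0 rows 5.0 0.0
```

```bash
python3 -m jog '[[[2,0,10],0],[[5,0,30],0],[[9,0,58],0],[[13,0,88],0],[[17,0,118],0],[[20,0,146],0],[[22,0,170],0],[[24,0,188],0],[[24,10,197],0],[[24,22,199],0],[[24,35,199],0],[[24,45,199],0],[[24,50,199],0],[[24,52,199],0],[[24,52,199],0],[[24,52,199],0]]'
python3 - <<'E'
from h import *
c=cam('wrist','w10.png');s=cam('side','s10.png');t=cam('top','t10.png')
o=get_obs();print(pose()[0],o['contact_force'],o['gripper_width'])
L=slant(c);print((L[:18,:3]*[1,1000,1000]).round(1).tolist());wheel(c,rng=(100,146))
for n,k in (('side',s),('top',t)): print(n,'lid middle',np.round(proj(k,[.6165,-.193,.062])),'wheel',np.round(proj(k,[.6165,-.193,.125])))
E
```

```text
t: 14.72
eef_pos: [0.6214, -0.259, 0.1849]
tool_rot: [0.517, -0.516, 0.483, -0.483]
contact_force: [-0.4, 0.0, -1.0]
gripper_width: 0.303
[ 0.62181052 -0.2588936   0.18515785] [ 0.26653591 -0.15550657 -1.62721905] 0.30269404424139434
[[51.0, -124.2, 126.4], [54.0, -121.8, 125.3], [57.0, -119.5, 124.5], [60.0, -117.4, 125.4], [63.0, -115.1, 125.3], [66.0, -112.9, 125.9], [69.0, -110.6, 125.7], [72.0, -108.3, 126.1], [75.0, -106.0, 126.1], [78.0, -103.6, 125.8], [81.0, -101.2, 125.5], [84.0, -98.9, 125.7], [87.0, -96.5, 125.8], [90.0, -94.1, 125.7], [93.0, -91.7, 125.8], [96.0, -89.3, 125.8], [99.0, -86.9, 126.1], [102.0, -84.4, 125.9]]
handle top slope 48.9
wheel tool x,y [-0.0666  0.0586] rms 0.0201 angle 48.0 len 0.0996 world [ 0.6174 -0.1924  0.1265]
side lid middle [415. 234.] wheel [419. 205.]
top lid middle [416. 155.] wheel [422. 150.]
```

View pics/w10.png

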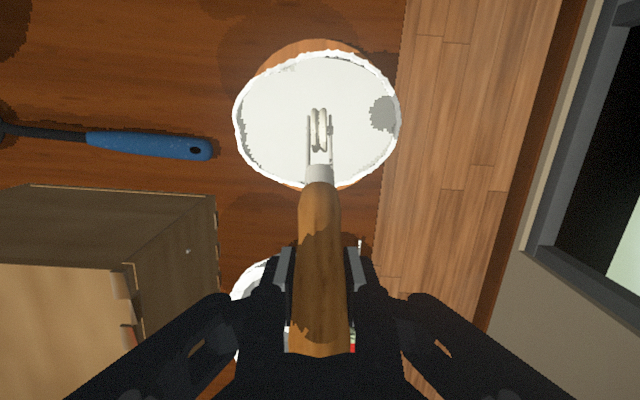

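View pics/s10.png

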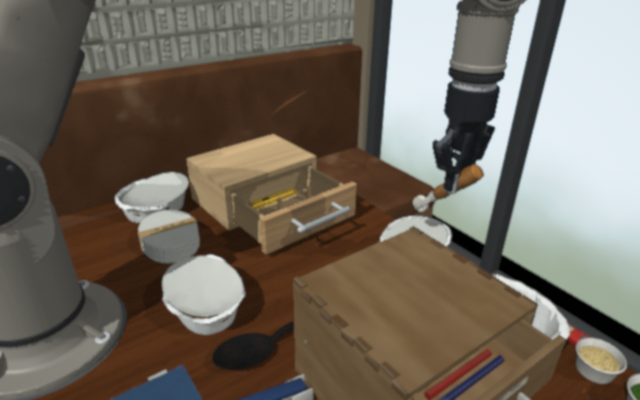

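View pics/t10.png

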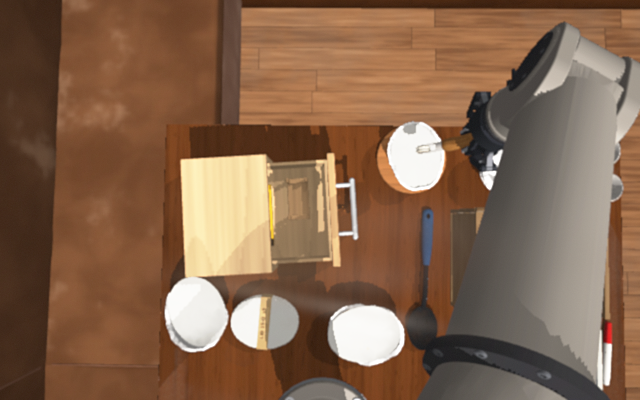

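The wheel sits over the lid: top view (425,148), predicted (422,150). The tray hasn't moved. I'll lower the last 20 mm and make the final checks.

```bash
python3 -m jog '[[[0,3,0],0],[[0,8,0],0],[[0,13,0],0],[[0,17,0],0],[[0,20,0],0],[[0,20,0],0],[[0,20,0],0],[[0,20,0],0],[[0,20,0],0],[[0,20,0],0],[[0,20,0],0],[[0,20,0],0]]'
python3 - <<'E'
from h import *
c=cam('wrist','w11.png');s=cam('side','s11.png');t=cam('top','t11.png')
o=get_obs();print(o['t'],pose()[0],o['contact_force'],o['gripper_width'],abs(o['joint_vel']).max())
wheel(c,rng=(108,142))
hsv=cv2.cvtColor(c['img'],cv2.COLOR_RGB2HSV)
m=((hsv[...,1]<50)&(hsv[...,2]>90)).astype(np.uint8);n,l,st,ce=cv2.connectedComponentsWithStats(m)
i=l[100,270];cn=cv2.convexHull(np.argwhere(l==i)[:,::-1].astype(np.int32));e=cv2.fitEllipse(cn);print(st[i],e,onz(c,*e[0],.062).round(4))
print('bar',[dep(t,354,v).round(3).tolist() for v in (190,210,230)])
cv2.imwrite('pics/s11c.png',cv2.resize(s['img'][100:270,360:520,::-1],None,fx=3.5,fy=3.5,interpolation=cv2.INTER_CUBIC))
E
```

```text
t: 15.87
eef_pos: [0.6216, -0.2587, 0.1644]
tool_rot: [0.517, -0.516, 0.483, -0.483]
contact_force: [0.1, -0.3, -0.6]
gripper_width: 0.303
16.0167 [ 0.62150786 -0.25867631  0.16432268] [-0.33814347 -0.06292023 -0.57471008] 0.2996442836139062 0.002134740081611884
handle top slope 48.8
wheel tool x,y [-0.066   0.0578] rms 0.0009 angle 47.9 len 0.0986 world [ 0.6171 -0.1928  0.1065]
[  225    44   184   150 20996] ((316.61663818359375, 120.45734405517578), (150.6823272705078, 183.8032989501953), 83.9520034790039) [ 0.6141 -0.189   0.062 ]
bar [[0.54, -0.061, 0.071], [0.498, -0.061, 0.073], [0.456, -0.062, 0.075]]
```

View pics/s11c.png

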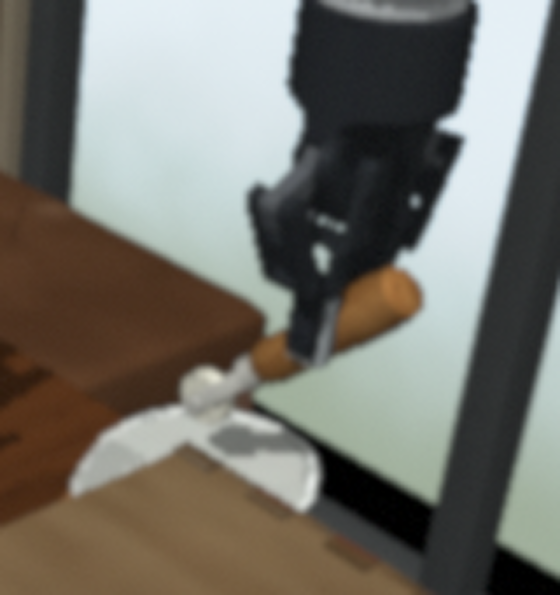

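View pics/w11.png

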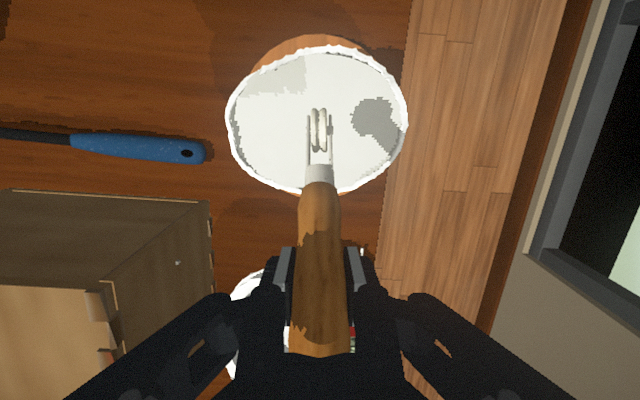

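The wheel is at (0.617, −0.193, 0.1065), about 30 mm clear of the lid and within 5 mm of its middle in both views. The arm is still and the drawer is open. Handing in.

```bash
python3 -c "
from station import *
print(hand_in())"
```

```text
the job is handed in; nothing more can be done
None
```

The job is handed in at about 16 s. The roller is held still in the gripper, wheel end down at about 45–48°, over the middle of the lidded tray on the round board.

- **Drawer:** I pulled it by the bar to its stop, which it met at about 10 N. In the last picture the bar is still about 123 mm out, within measuring error of the full 125 mm.
- **Tipping:** The moves only allow the wrist to yaw. I lifted the roller level and lowered its butt onto the top edge of the tall wooden unit at a light 20 N grip, so it pivoted in the pads. I then gripped it at 50 N.
- **Slant:** My estimates disagree slightly. The wrist depth gives about 48°, while one rougher side-view reading, taken before the move to the tray, gave about 45.5°. It did not change on the way to the tray or after lowering.
- **Wheel position:** Its centre is at about (0.617, −0.193, 0.1065), which leaves about 30 mm between the wheel and the lid. The lid's middle is at (0.6165, −0.193) from the top view and (0.614, −0.189) from the last wrist view, so the wheel is within about 5 mm of it.
- **Tray and forces:** The tray was not touched and stands where it did, within measuring error. The last force reading is under 1 N. A brief 8 N sideways reading as the gripper came down over the roller was not explained, but it did not shift the drawer.

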